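# Open the spring lid of a cuvette reader at the ward desk

## Task

Open the little white cuvette reader so that it can be loaded: press down the release tab at its front so that the spring lid pops up, then, with the fingertips under its raised front edge, push the lid up and over until it leans back fully open on its stop by itself. Grip nothing: the reader is only pressed and pushed, so it stays standing where it is, not lifted, tipped or shoved along, and the other things on the desk are left alone.

Things in the scene. Friction and masses are not known exactly. Their poses are not given: they have to be found in the camera images.
- reader: White plastic cuvette reader, loose on rubber feet, about 1.5 kg. Origin: centre of underside, on the desk; z up, -x its front (tab side), +x its back (lid hinge). Housing x -62 to 85 mm, y -75 to 75 mm, top z = 78 mm; low front step x -122 to -62 mm, y -55 to 55 mm, top z = 34 mm, below the tab. Dark display strip on top, -y side. Pushing hard on the opened lid slides or tips it.
- tab_pad (a point): Middle of the ridged pressing area on the tab's top face, at reader x = -106 mm, z = 54.5 mm at rest. Press here straight down. The tab is a light grey plate 42 mm wide (y), reader x -122 to -70 mm, over the low front step, hinged at its back on an axle along y at reader x = -70, z = 50 mm.
- tab (a joint): Angle of the release tab, rad: 0 at rest, 0.20 fully down (tab_pad then about 7 mm lower). It springs back; about 2 N at the pad starts it, about 5 to 6 N presses it fully down; the lid is let go at about 0.12 rad (pad 4 to 5 mm down).
- lid_hinge (a point): Lid's hinge axis (along the reader's y), at reader x = 58 mm, y = 0, z = 80 mm.
- lid_front (a point): Middle of the lid's front edge, on its underside, 116 mm from lid_hinge; moves with the lid (closed: reader x = -58, z = 81 mm). The lid is a flat light grey plate 114 mm long, 90 mm wide (y), 8 mm thick, 0.12 kg; a 40 mm wide, 4 mm thick lip reaches 7 mm farther at the middle of its front (123 mm from the hinge).
- lid (a joint): Lid angle, rad: 0 shut and latched. Released, a damped spring pin lifts it in about half a second to about 0.6, no farther; it rests there on the pin, front edge about 65 mm higher than shut. From there push it (about 1 N at the edge): below 1.57 (upright) it falls back onto the pin, beyond about 1.6 its weight takes it to its stop at 1.9, fully open, where it stays.
- dressing_tin: Stainless steel dressing tin with a knob on its lid, 114 x 164 x 74 mm, origin centre of underside; stands loose beside the reader, left or right of it. Leave alone.
- specimen_jar: Small white-labelled specimen jar with cap, 42 mm across, 58 mm high, origin centre of underside; stands beside the reader's housing on its +y side. Leave alone.
- stamp: Hand stamp, black foot 30 x 50 mm with a round wooden grip, 61 mm high, origin centre of underside; stands beside the reader's low front step, on its -y side. Leave alone.
- gel_bottle: White pump bottle of hand gel, 60 mm across, 158 mm high, origin centre of underside, behind the work. Leave alone.
- mug: White mug 80 mm across, 90 mm high, origin centre of underside, at the left. Leave alone.
- stapler: Black stapler 130 mm long, 45 mm high, origin centre of underside, at the left rear. Leave alone.
- pen: Black pen 140 mm long, lying on the open register at the right. Leave alone.
- tab_hook (a point): Top of the upright 36 mm wide hook that rises from the tab's axle and holds the lid's lip: reader x = -66, z = 91 mm at rest; its front face is at reader x = -75 mm. Pressing the tab swings it forward (-x) about 8 mm, off the lip. Keep clear of it when pressing.

How it is judged:
By the outcome, as a careful person would: the job done as asked, in the order asked, and still so for the second after the job is handed in, with the robot touching nothing.
It also fails if it takes over 48 s, if anything falls off the work surface, if the arm or the gripper's body presses on something with over 40 N, if the wrist force passes 120 N, or if a joint passes its speed limit or range.

## Robot

A 6-joint arm with a two-finger parallel gripper is mounted at the origin on the work surface. World frame = base frame: x ahead of the robot, y to its left, z up, the work surface at z = 0. Lengths are in mm, angles in degrees, forces in N, time in s.
With the tool pointing down it reaches from about 150 to 775 mm from the base axis. Payload 6.1 kg.
Tool frame: the origin (TCP) lies where the fingers leave the gripper's body, on its centre line; the fingertips stand 73 mm ahead of it and the grasp point (between the pads) lies 54 mm ahead of it (bot.tips_ahead is the distance from the TCP to the fingertips, in mm); z points along the fingers, y is the line along which they close (so a half turn about z gives the same grasp; the last joint's range is limited). The gripper opens to 85 mm and grips with 20 to 120 N. Pads are 22 mm wide; open, the fingers measure 114 mm over their backs; the gripper's body (76 mm by 85 mm) begins 54 mm behind the grasp point. The pads swing forward as they close: fully open they stand 13 mm farther back than shut.
Start: joints at [-65.374, 7.208, -2.269, 80.523, 0, 90], TCP at [218.753, -477.237, 303.895] pointing down, gripper open.
Joint ranges: [-155.77, 155.77], [-54.66, 111.73], [-72.52, 77.12], [-102.08, 115.82], [-83.92, 84.16], [-180, 180]. Speed limits (degrees/s): [136.94, 136.94, 172.46, 180, 180, 180].

## Interface

Orientations are given as [roll, pitch, yaw] about the fixed x, y, z axes, in that order (R = Rz(yaw) Ry(pitch) Rx(roll)).
In Python, from cell import bot, cams, workorder gives the robot as it stands. The module is installed in compiled form; this text tells all that it offers.
- The arm moves only by the shell command python3 -m inch 'ROWS'. ROWS is JSON, one flat list of numbers, 7 for each row, row after row: the finger opening in mm, from 0 to 85.4, then the shift along the tool's x, y, z in mm, then the turn, a rotation vector about the tool's x, y, z in rad. In form: [hand, x, y, z, ax, ay, az, hand, x, y, z, ax, ay, az, ...]. A call has 1 to 10 rows; each row shifts and turns the commanded pose from where the row before left it, along the tool's axes as they then stand; what a row does not reach is not made up. A row lasts 1/10 s, in which the tool goes at most 50 mm and 8.59 degrees, less where a joint would pass 70% of its speed; a pose out of reach is approached as far as the arm can. A call is refused whole if a number of a shift passes 50 or a number of a turn 0.15, either way. A call with a gripper value outside its range is refused whole. The fingers move at their own pace and stop on an object; the grip force is fixed at half the most. Time passes only in rows, so rows that do not move let the fingers close. It gives the time, the measured TCP pose, the force and the opening at its end, in the units of the state.
- bot.get_state(): the state, without advancing time (a new reading comes with each control period).
- cams.read_camera(name): name is "side" or "top"; returns a dict with "frame" (400x640x3 uint8, blue, green, red), "fovy" (degrees; the focal length in pixels is half the picture's height over the tangent of half this angle, whatever the lens; pixels are square), "cx", "cy" (the principal point, pixels), "cam_to_world" (4x4, takes a point from camera to world coordinates). Camera axes: x right, y down, z forward; pixel columns grow to the right and rows downward; lengths in mm; the calibration is good to about 2 mm. A picture is of the moment at which its call begins. There is no depth.
- workorder.sign_off(): hands the job in, once; it reports no verdict.
The state is a dict: "time": time; "joint_pos": joint angles; "qvel": joint speeds; "tau": joint torques, N m; "position": TCP position; "eef_rot": TCP orientation; "ft_force": force on the tool from outside, world axes, zero at the start; "wrist_torque": the same for the moment, N m; "finger_gap": opening from 0.0 (shut) to 1.0 (fully open).
Only numpy, scipy, OpenCV 4.12 (cv2) and the standard library are available. Lean on these libraries where they do the work, as an engineer would, in place of code of your own. Each camera call takes 0.05 s, during which the arm holds its last target. There are 200 camera calls.

## Working session

There is one attempt and no reset: what is moved stays moved. The work goes in short steps, Python scripts to look and compute and a shell command to move; the robot and the scene stay as the last step left them, time stands still between calls to the robot, and variables do not carry over. Pictures are saved under pics/ and viewed, on a budget of 10 in all, crops included, one or two more only if the job needs it, and the job is handed in when it is done.

```bash
mkdir -p pics; cat > h.py <<'E'
import numpy as np, cv2
from cell import bot, cams, workorder
def shot(n,fn,crop=None,s=1):
    c=cams.read_camera(n); f=c["frame"]
    cv2.imwrite("pics/%s_full.png"%fn,f)
    if crop: x0,y0,x1,y1=crop; f=f[y0:y1,x0:x1]
    cv2.imwrite("pics/%s.png"%fn,cv2.resize(f,None,fx=s,fy=s,interpolation=cv2.INTER_CUBIC)); np.save("pics/%s.npy"%n,np.array([c["fovy"],c["cx"],c["cy"],*np.array(c["cam_to_world"]).ravel()]))
    return c
def cal(n):
    a=np.load("pics/%s.npy"%n); return 200/np.tan(np.radians(a[0]/2)),a[1],a[2],a[3:].reshape(4,4)
def onz(n,u,v,z):
    f,cx,cy,T=cal(n); d=T[:3,:3]@np.array([(u-cx)/f,(v-cy)/f,1]); o=T[:3,3]
    return o+d*(z-o[2])/d[2]
def proj(n,P):
    f,cx,cy,T=cal(n); q=(np.atleast_2d(P)-T[:3,3])@T[:3,:3]
    return np.c_[cx+f*q[:,0]/q[:,2],cy+f*q[:,1]/q[:,2]]
E
python3 - <<'E'
from h import *
for n in("side","top"):
    c=shot(n,n+"0",None,1.25); print(n,c["fovy"],np.round(c["cam_to_world"],2).tolist())
print(bot.get_state(),bot.tips_ahead)
E
```

```text
side 48.41317050496927 [[0.95, -0.17, 0.25, 188.97], [-0.3, -0.58, 0.76, -1169.9], [0.02, -0.8, -0.6, 1010.01], [0.0, 0.0, 0.0, 1.0]]
top 42.945195985859115 [[-0.02, -0.98, 0.18, 337.29], [-1.0, 0.02, -0.02, 23.43], [0.02, -0.18, -0.98, 1387.31], [0.0, 0.0, 0.0, 1.0]]
{'time': 0.1, 'joint_pos': array([-6.53744637e+01,  7.23925560e+00, -2.31991514e+00,  8.05216653e+01,
       -2.45809268e-04,  9.00019403e+01]), 'qvel': array([-0.03512998, -0.09026259,  0.01593653,  0.04466238,  0.00276238,
        0.00052916]), 'tau': array([ 1.10620484e-03, -4.36905813e+01,  3.53604913e+01,  1.37279902e-02,
        1.69128034e-04,  9.30189685e-06]), 'position': array([ 218.65821969, -477.03143806,  303.19866216]), 'eef_rot': array([-1.79919164e+02,  2.48546491e-04,  2.46235963e+01]), 'ft_force': array([-0.39494796,  0.04446855, -0.03071088]), 'wrist_torque': array([ 0.04345724,  0.00642626, -0.04634602]), 'finger_gap': 1.0032842556825634} 72.6
```

View pics/top0.png

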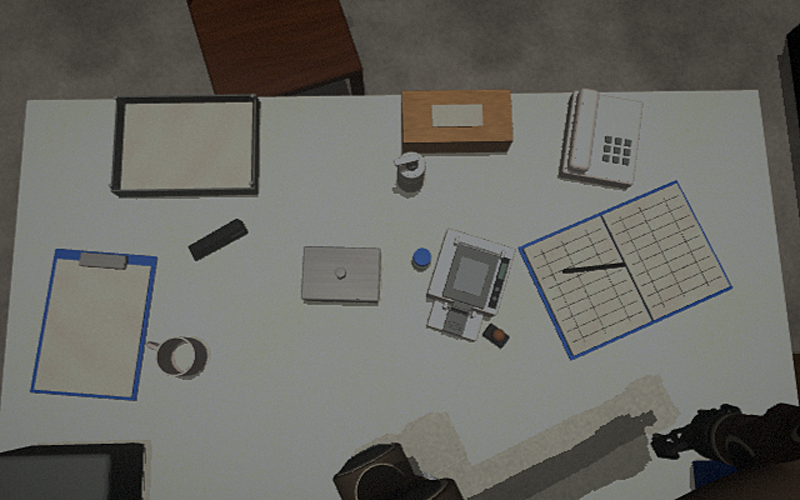

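View pics/side0.png

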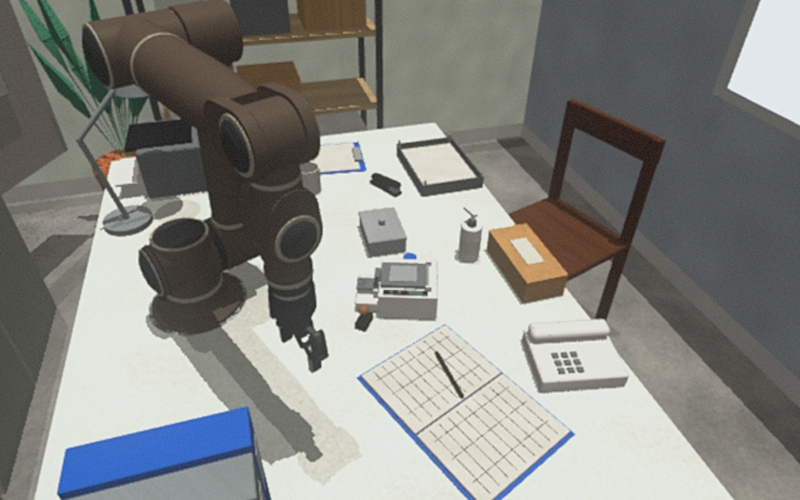

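The top view shows the reader at about (470,285) of the enlarged picture. Its front points toward the robot, with the stamp at (496,335), the jar at (422,258) and the tin at (341,275). I'll enlarge both views.

```bash
python3 - <<'E'
import cv2,numpy as np
t=cv2.imread('pics/top0_full.png')[175:285,320:430]; s=cv2.imread('pics/side0_full.png')[195:275,275:365]
t=cv2.resize(t,(594,594),interpolation=cv2.INTER_CUBIC)
cv2.imwrite('pics/c1.png',cv2.convertScaleAbs(t,alpha=1.5))
E
```

```text
(no output)
```

View pics/c1.png

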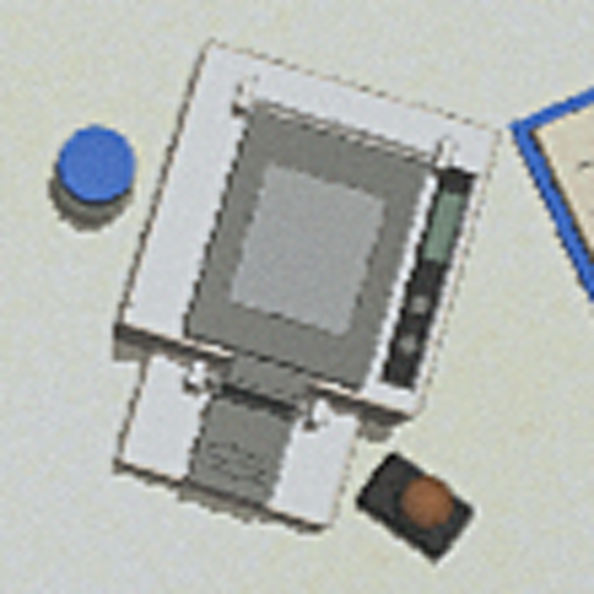

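The crop shows these positions:

| Feature | Pixels |
|---|---|
| Housing top corners | (208,42), (498,130), (120,325), (413,412) |
| Step front corners | (118,462), (325,525) |
| Lid corners | back (255,100), (430,160); front (187,332), (360,388) |
| Stamp | (415,505) |

I'll fit the reader's pose to these.

```bash
python3 - <<'E'
from h import *
from scipy.optimize import least_squares
px=np.array([(208,42),(498,130),(120,325),(413,412),(118,462),(325,525),(187,332),(360,388)],float)
px=(px+.5)/5.4-.5+[320,175]
M=np.array([(85,75,78),(85,-75,78),(-62,75,78),(-62,-75,78),(-122,55,34),(-122,-55,34),(-56,45,88),(-56,-45,88)],float)
def W(p,M):
    c,s=np.cos(p[2]),np.sin(p[2]); M=np.atleast_2d(M)
    return np.c_[p[0]+c*M[:,0]-s*M[:,1],p[1]+s*M[:,0]+c*M[:,1],M[:,2]]
r=least_squares(lambda p:(proj("top",W(p,M))-px).ravel(),[500,-100,-.3])
print(r.x,np.degrees(r.x[2]),np.round(r.fun.reshape(-1,2),1).tolist()); np.save("pose.npy",r.x)
for n,m in dict(pad=(-106,0,54.5),hook=(-66,0,91),lidfront=(-58,0,81),hinge=(58,0,80)).items(): print(n,W(r.x,m).round(1),proj("side",W(r.x,m)).round(1))
for n,U,z in(("stamp",(427,502),61),("jar",(96,165),58)): 
    u=(np.array(U)+.5)/5.4-.5+[320,175]; print(n,onz("top",*u,z))
c,s=np.cos(r.x[2]),np.sin(r.x[2])
E
python3 - <<'E'
import sys; sys.path.insert(0,'.')
from h import *
f=cv2.imread('pics/side0_full.png')[195:275,270:370]
cv2.imwrite('pics/c2.png',cv2.convertScaleAbs(cv2.resize(f,None,fx=7,fy=7,interpolation=cv2.INTER_CUBIC),alpha=1.3))
E
```

```text
[ 5.15090682e+02 -1.43939539e+02 -3.26712767e-01] -18.71926264619476 [[-0.6, -0.7], [0.4, -0.1], [-0.6, -0.2], [0.8, 1.2], [-0.6, 0.0], [0.9, 0.9], [-0.9, -0.6], [0.6, -0.5]]
pad [[ 414.7 -109.9   54.5]] [[289.9 225.6]]
hook [[ 452.6 -122.8   91. ]] [[302.1 217.3]]
lidfront [[ 460.2 -125.3   81. ]] [[304.7 219.8]]
hinge [[ 570.  -162.6   80. ]] [[341. 221.]]
stamp [ 393.31469535 -200.66584717   61.        ]
jar [561.18233396 -46.26110535  58.        ]
```

View pics/c2.png

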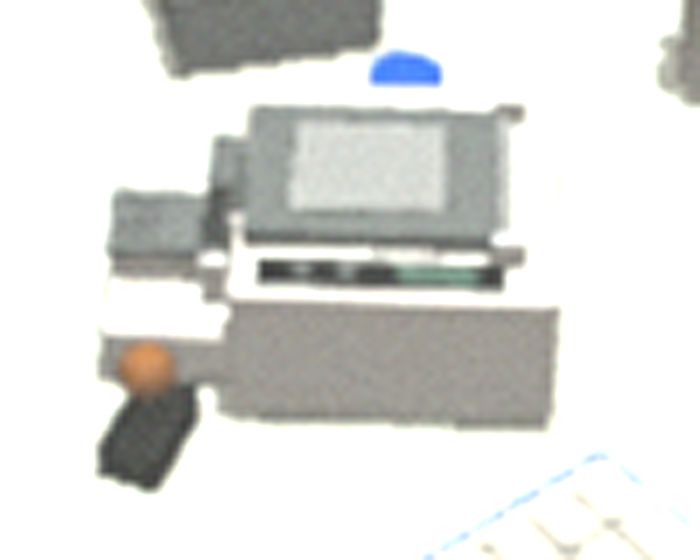

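The side view agrees with the fit: the pad is predicted at crop (139,214) and seen at about (145,220). I'll close the hand and turn about tool z first, watching which way joint 6 goes.

```bash
cat >> h.py <<'E'
from scipy.spatial.transform import Rotation as Ro
def plan(x,z,phi,y=0,n=1,back=True):
    """reader-frame fingertip centre target, phi = tool angle below horizontal; prints tool-frame shift + turn"""
    p=np.load("pose.npy"); Rr=Ro.from_euler('z',p[2])
    d=np.array([np.cos(np.radians(phi)),0,-np.sin(np.radians(phi))]); yy=np.array([0,1.,0]) if back else np.array([0,-1.,0])
    Rt=Rr*Ro.from_matrix(np.c_[np.cross(yy,d),yy,d])
    tcp=Rr.apply(np.array([x,y,z])-d*bot.tips_ahead)+[p[0],p[1],0]
    s=bot.get_state(); R=Ro.from_euler('xyz',s["eef_rot"],degrees=True)
    print("shift",R.inv().apply(tcp-s["position"]).round(1),"turn",(R.inv()*Rt).as_rotvec().round(3),"tcp",tcp.round(1),"then-shift in target tool",Rt.inv().apply(tcp-s["position"]).round(1))
    return Rt,tcp
def stat():
    p=np.load("pose.npy"); Rr=Ro.from_euler('z',p[2]); s=bot.get_state(); R=Ro.from_euler('xyz',s["eef_rot"],degrees=True)
    tip=s["position"]+R.apply([0,0,bot.tips_ahead]); print("t",round(s["time"],2),"tip(reader)",Rr.inv().apply(tip-[p[0],p[1],0]).round(1),"d",Rr.inv().apply(R.apply([0,0,1])).round(3),"F",s["ft_force"].round(1),"q",s["joint_pos"].round(1),"tips",bot.tips_ahead,"gap",round(s["finger_gap"],2))
E
python3 -m inch '[0,0,0,0,0,0,-0.15, 0,0,0,0,0,0,-0.15, 0,0,0,0,0,0,-0.15, 0,0,0,0,0,0,-0.15]'; python3 -c "
from h import *; stat(); plan(-96.5,130,60); plan(-96.5,130,60,back=False)"
```

```text
time: 0.5
position: [218.7, -477.1, 303.4]
eef_rot: [-180.0, -0.0, 59.4]
ft_force: [-0.7, 0.0, 0.3]
finger_gap: 0.334
t 0.5 tip(reader) [-173.9 -410.6  230.8] d [-0.001  0.001 -1.   ] F [-0.7  0.   0.3] q [-65.4   7.2  -2.3  80.5  -0.   55.3] tips 72.6 gap 0.33
shift [410.2 -44.6 110.8] turn [-0.465 -0.378 -1.733] tcp [ 389.3 -101.3  192.9] then-shift in target tool [ 19.8 410.6 116.2]
shift [410.2 -44.6 110.8] turn [-0.357  0.439  1.329] tcp [ 389.3 -101.3  192.9] then-shift in target tool [ -19.8 -410.6  116.2]
```

Joint 6 falls with a negative turn. Pointing tool x at the robot therefore brings it near 4°, well inside its range, so I'll go on that way and then travel.

```bash
python3 -m inch '[0,0,0,0,0,0,-0.149, 0,0,0,0,0,0,-0.149, 0,0,0,0,0,0,-0.149, 0,0,0,0,0,0,-0.149, 0,0,0,0,0,0,-0.149, 0,0,0,0,0,0,-0.149, 0,0,0,0,0,0,-0.149, 0,0,0,0,0,0,-0.149,0,0,0,0,0,0,-0.149,0,0,0,0,0,0,-0.149]' >/dev/null
python3 -m inch '[0,0,0,0,0,0,-0.149,0,0,0,0,0,0,-0.142,0,0,40,0,0,0,0,0,0,40,0,0,0,0,0,0,40,0,0,0,0,0,0,40,0,0,0,0,0,0,40,0,0,0,0,0,0,40,0,0,0,0,0,0,40,0,0,0,0,0,0,40,0,0,0,0]'; python3 -c "
from h import *; stat(); plan(-96.5,130,60)"
```

```text
time: 2.5
position: [322.6, -173.0, 303.7]
eef_rot: [180.0, -0.0, 161.0]
ft_force: [0.0, -0.7, 0.2]
finger_gap: 0.0
t 2.5 tip(reader) [-173.   -89.3  231.1] d [-0.  0. -1.] F [ 0.  -0.7  0.2] q [-28.2 -10.  -19.   81.    0.   -9.2] tips 72.6 gap 0.0
shift [-39.8  89.5 110.8] turn [-0.001 -0.524 -0.005] tcp [ 389.3 -101.3  192.9] then-shift in target tool [ 20.6  89.3 116.1]
```

```bash
python3 -m inch '[0,0,30,0,0,0,-0.005,0,0,30,0,0,0,0,0,0,29.5,0,0,0,0,0,0,0,0,0,-0.131,0,0,0,0,0,0,-0.131,0,0,0,0,0,0,-0.131,0,0,0,0,0,0,-0.131,0,0,7,0,38.5,0,0,0,0,7,0,38.5,0,0,0,0,6.5,0,38.5,0,0,0]'; python3 - <<'E'
from h import *
stat(); plan(-96.5,70,60)
shot("side","side1",(250,140,390,280),4); shot("top","top1",(310,165,450,305),4)
p=np.load("pose.npy"); R=Ro.from_euler('z',p[2]); s=bot.get_state()
tip=s["position"]+Ro.from_euler('xyz',s["eef_rot"],degrees=True).apply([0,0,72.6])
a=proj("side",tip)[0];b=proj("top",tip)[0];print((a-[250,140])*4,(b-[310,165])*4)
A=cv2.imread("pics/side1.png");B=cv2.imread("pics/top1.png");cv2.imwrite("pics/p1.png",cv2.resize(cv2.convertScaleAbs(np.hstack([A,B]),alpha=1.4),(800,400)))
E
```

```text
time: 3.5
position: [389.2, -102.6, 193.0]
eef_rot: [180.0, 30.2, 161.3]
ft_force: [0.2, -0.8, -0.2]
finger_gap: 0.003
t 3.5 tip(reader) [-96.1  -1.2 130.2] d [ 0.502  0.001 -0.865] F [ 0.2 -0.8 -0.2] q [-13.3 -25.5 -49.3  36.1  -2.7   4.7] tips 72.6 gap 0.0
shift [30.4  1.2 51.8] turn [0.001 0.003 0.001] tcp [ 389.3 -101.3  132.9] then-shift in target tool [30.3  1.2 51.9]
[165.43451167 276.53947758] [229.51159841 364.05419687]
```

View pics/p1.png

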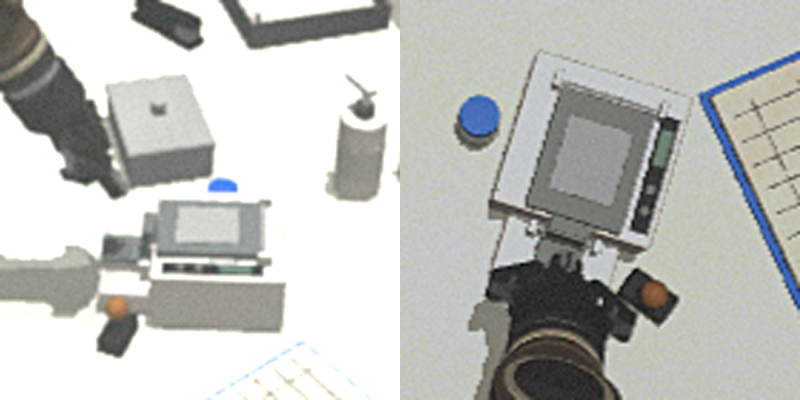

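The side view shows the tip at about (120,193), and the prediction was (118,197), so the tip length holds for the shut hand. The gripper is clear of the stamp. Next I go down to just above the pad.

```bash
python3 -m inch '[0,6,0.6,10.4,0,0,0,0,8,0.6,13.8,0,0,0,0,8,0,13.8,0,0,0,0,6,0,10.4,0,0,0,0,3,0,5.2,0,0,0,0,0.5,0,0.9,0,0,0,0,0,0,0,0,0,0]'; python3 -c "
from h import *; stat(); plan(-96.5,60,60)"
```

```text
time: 4.3
position: [390.2, -101.6, 131.6]
eef_rot: [180.0, 30.1, 161.3]
ft_force: [-0.3, -0.5, 0.7]
finger_gap: -0.0
t 4.3 tip(reader) [-95.5   0.1  68.8] d [ 0.501  0.001 -0.865] F [-0.3 -0.5  0.7] q [-13.  -22.4 -55.8  26.7  -2.8   4.9] tips 72.6 gap -0.0
shift [ 5.2 -0.   7.1] turn [0.001 0.001 0.001] tcp [ 389.3 -101.3  122.9] then-shift in target tool [ 5.2 -0.   7.1]
```

```bash
python3 -m inch '[0,1.4,0,0.4,0,0,0,0,1,0,1.7,0,0,0,0,1,0,1.7,0,0,0,0,1,0,1.7,0,0,0]'; for i in 1 2 3; do python3 -m inch '[0,0.6,0,1,0,0,0,0,0,0,0,0,0,0]' | egrep 'time|force|position'; done; python3 -c "
from h import *; stat()"
```

```text
time: 4.7
position: [388.8, -101.2, 123.7]
eef_rot: [180.0, 30.0, 161.3]
ft_force: [-0.0, 0.6, -0.1]
finger_gap: -0.002
time: 4.9
position: [388.6, -101.1, 122.3]
ft_force: [0.2, 0.4, -0.3]
time: 5.1
position: [388.7, -101.2, 121.2]
ft_force: [-0.1, 0.3, 0.3]
time: 5.3
position: [388.9, -101.2, 120.4]
ft_force: [-1.5, 1.6, 1.7]
t 5.3 tip(reader) [-96.9  -0.   57.5] d [ 0.501  0.    -0.866] F [-1.5  1.6  1.7] q [-13.  -21.9 -57.1  24.9  -2.8   4.9] tips 72.6 gap 0.0
```

```bash
for i in 1 2 3 4; do python3 -m inch '[0,0.6,0,1,0,0,0,0,0,0,0,0,0,0]' | egrep 'force|position'; done; python3 -c "
from h import *; stat()"
```

```text
position: [388.8, -101.2, 119.2]
ft_force: [-0.1, 0.8, 2.7]
position: [388.8, -101.2, 118.0]
ft_force: [-1.9, 0.1, 3.4]
position: [388.8, -101.2, 116.8]
ft_force: [-1.6, 0.4, 4.1]
position: [388.7, -101.1, 115.6]
ft_force: [-2.6, 0.0, 3.9]
t 6.1 tip(reader) [-97.1   0.   52.7] d [ 0.501  0.001 -0.866] F [-2.6  0.   3.9] q [-13.  -21.6 -57.6  24.1  -2.8   4.9] tips 72.6 gap 0.0
```

```bash
python3 -m inch '[0,0.6,0,1,0,0,0,0,0,0,0,0,0,0,0,0,0,0,0,0,0,0,0,0,0,0,0,0,0,0,0,0,0,0,0,0,0,0,0,0,0,0]'; python3 - <<'E'
from h import *
stat(); shot("side","side2",(250,140,390,280),4)
for i in (1,):
    A=cv2.imread("pics/side2.png");cv2.imwrite("pics/p2.png",cv2.convertScaleAbs(A[150:,100:],alpha=1.3))
E
```

```text
time: 6.7
position: [388.8, -101.2, 114.5]
eef_rot: [180.0, 30.0, 161.3]
ft_force: [-2.0, 0.8, 4.4]
finger_gap: 0.001
t 6.7 tip(reader) [-97.    0.   51.7] d [ 0.501  0.    -0.866] F [-2.   0.8  4.4] q [-13.  -21.5 -57.7  23.9  -2.8   4.9] tips 72.6 gap 0.0
```

View pics/p2.png

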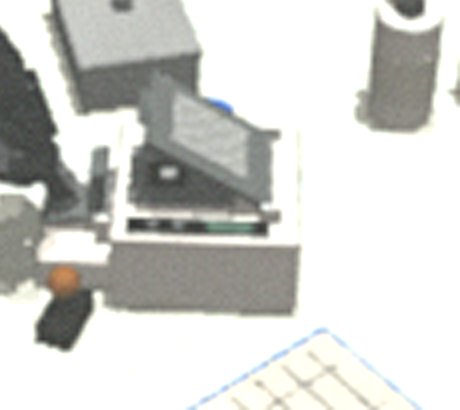

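The lid is up on its pin: its front edge is at about (155,85), with the hook at (100,180) clear of it. I'll back off, then turn the tool to 20° below horizontal.

```bash
python3 -m inch '[0,0,0,-10,0,0,0,0,2,0,-10,0,0,0,0,5,0,-10,0,0,0,0,5,0,-9,0,0,0,0,0,0,0,0,-0.14,0,0,0,0,0,0,-0.14,0,0,0,0,0,0,-0.14,0,0,0,0,0,0,-0.14,0,0,0,0,0,0,-0.138,0,0,0,0,0,0,0,0,0]'; python3 -c "
from h import *; stat(); plan(-24,116,20)"
```

```text
t 6.75 tip(reader) [-97.    0.   51.7] d [ 0.501  0.    -0.866] F [-1.5  0.6  5.1] q [-13.  -21.5 -57.7  23.9  -2.8   4.9] tips 72.6 gap 0.0
shift [-48.8  -0.   -2.2] turn [ 0.001 -0.697  0.001] tcp [ 427.7 -114.3  140.8] then-shift in target tool [-38.8   0.   29.7]$: bad value
```

The last row had one zero too many, so the call was refused. I'll retype it.

```bash
python3 -m inch '[0,0,0,-10,0,0,0, 0,2,0,-10,0,0,0, 0,5,0,-10,0,0,0, 0,5,0,-9,0,0,0, 0,0,0,0,0,-0.14,0, 0,0,0,0,0,-0.14,0, 0,0,0,0,0,-0.14,0, 0,0,0,0,0,-0.14,0, 0,0,0,0,0,-0.138,0, 0,0,0,0,0,0,0]'; python3 -c "
from h import *; stat(); plan(-24,116,20)"
```

```text
time: 7.75
position: [386.0, -89.8, 226.1]
eef_rot: [-179.6, 65.3, 161.3]
ft_force: [-0.2, 0.6, -0.5]
finger_gap: 0.003
t 7.75 tip(reader) [-73.7   9.4 195.8] d [ 0.909 -0.007 -0.418] F [-0.2  0.6 -0.5] q [ -6.8 -44.9 -72.4  -2.2 -11.2   5. ] tips 72.6 gap 0.0
shift [57.7 -9.3 78.8] turn [-0.007 -0.082  0.   ] tcp [ 427.7 -114.3  140.8] then-shift in target tool [63.9 -9.9 73.7]
```

The call took effect only in part: joint 3 is at its limit of about -72°, so a flat tool is out of reach this close in. I'll fit the arm's planar geometry to the logged states and see which tool angles the pushing arc allows.

```bash
cat > k.py <<'E'
from h import *
from scipy.optimize import least_squares
D=[([-65.374,7.208,-2.269,80.523,0,90],[218.753,-477.237,303.895]),([-28.2,-10,-19,81,0,-9.2],[322.6,-173,303.7]),([-13.3,-25.5,-49.3,36.1,-2.7,4.7],[389.2,-102.6,193]),
([-13,-22.4,-55.8,26.7,-2.8,4.9],[390.2,-101.6,131.6]),([-13,-21.5,-57.7,23.9,-2.8,4.9],[388.8,-101.2,114.5]),([-6.8,-44.9,-72.4,-2.2,-11.2,5],[386,-89.8,226.1])]
def fk(q,g):
    h,L1,L2,e,m,L3=g; q=np.radians(q); f=q[1]-q[2]
    r=L1*np.sin(q[1])+L2*np.cos(f)+e*np.sin(f); z=h+L1*np.cos(q[1])-L2*np.sin(f)+e*np.cos(f)
    p=f+q[3]; u=np.array([np.cos(p),0,-np.sin(p)])
    d=np.cos(q[4])*u+np.sin(q[4])*np.array([0,1,0])
    P=np.array([r,0,z])+m*u+L3*d
    R=Ro.from_euler('z',q[0]); return R.apply(P),R.apply(d)
r=least_squares(lambda g:np.concatenate([fk(q,g)[0]-p for q,p in D]),[200,500,450,0,150,200]); g=r.x
p=np.load("pose.npy"); Rr=Ro.from_euler('z',p[2])
def ik(x,z,phi):
    d=np.array([np.cos(np.radians(phi)),0,-np.sin(np.radians(phi))]); tcp=Rr.apply(np.array([x,0,z])-72.6*d)+[p[0],p[1],0]; dw=Rr.apply(d)
    s=least_squares(lambda q:np.r_[fk(q,g)[0]-tcp,300*(fk(q,g)[1]-dw)],[-13,-25,-55,20,-3]); return s.x,s.cost
if __name__=="__main__":
    print(g.round(1),np.abs(r.fun).max())
    for phi in(30,40,45,50,55,60):
        for th,rad in((.45,95),(.6,105),(.9,105),(1.3,105),(1.7,105)):
            C=np.array([58-rad*np.cos(th),80+rad*np.sin(th)]); a=np.radians(phi); t=C-11*np.array([np.sin(a),np.cos(a)])
            q,c=ik(*t,phi); print(phi,th,t.round(),q.round(0),round(c,2))
E
python3 k.py
```

```text
[144.8 532.  451.5  79.  148.  224.2] 0.26257436803412304
30 0.45 [-33. 112.] [-12. -27. -75. -18.  -6.] 0.0
30 0.6 [-34. 130.] [-12. -30. -73. -13.  -6.] 0.0
30 0.9 [-13. 153.] [-12. -29. -70. -11.  -5.] 0.0
30 1.3 [ 24. 172.] [-13. -24. -65. -11.  -5.] 0.0
30 1.7 [ 66. 175.] [-14. -18. -62. -13.  -4.] 0.0
40 0.45 [-35. 113.] [-13. -27. -66.   2.  -5.] 0.0
40 0.6 [-36. 131.] [-13. -29. -64.   5.  -5.] 0.0
40 0.9 [-14. 154.] [-13. -27. -60.   7.  -4.] 0.0
40 1.3 [ 23. 173.] [-14. -23. -55.   8.  -4.] 0.0
40 1.7 [ 64. 176.] [-14. -17. -52.   6.  -3.] 0.0
45 0.45 [-35. 114.] [-13. -25. -61.  10.  -4.] 0.0
45 0.6 [-36. 132.] [-13. -27. -59.  13.  -4.] 0.0
45 0.9 [-15. 154.] [-13. -25. -55.  15.  -4.] 0.0
45 1.3 [ 22. 173.] [-14. -21. -50.  16.  -3.] 0.0
45 1.7 [ 64. 176.] [-14. -16. -47.  14.  -3.] 0.0
50 0.45 [-36. 114.] [-13. -23. -56.  17.  -3.] 0.0
50 0.6 [-37. 132.] [-13. -24. -54.  20.  -3.] 0.0
50 0.9 [-16. 155.] [-14. -22. -50.  22.  -3.] 0.0
50 1.3 [ 21. 174.] [-14. -18. -45.  23.  -3.] 0.0
50 1.7 [ 63. 177.] [-15. -13. -42.  22.  -3.] 0.0
55 0.45 [-37. 115.] [-14. -20. -51.  24.  -3.] 0.0
55 0.6 [-38. 133.] [-14. -21. -49.  27.  -3.] 0.0
55 0.9 [-16. 156.] [-14. -19. -45.  29.  -3.] 0.0
55 1.3 [ 21. 175.] [-14. -15. -40.  30.  -2.] 0.0
55 1.7 [ 63. 178.] [-15. -11. -36.  29.  -2.] 0.0
60 0.45 [-37. 116.] [-14. -17. -46.  31.  -2.] 0.0
60 0.6 [-38. 134.] [-14. -18. -45.  33.  -2.] 0.0
60 0.9 [-17. 157.] [-14. -16. -40.  36.  -2.] 0.0
60 1.3 [ 20. 176.] [-15. -12. -35.  37.  -2.] 0.0
60 1.7 [ 62. 179.] [-15.  -8. -31.  36.  -2.] 0.0
```

A tool angle of 45° below horizontal suits the whole arc: joint 3 stays between about -47 and -61°. I'll turn to 45° in front of the lid and go in along the finger axis.

```bash
python3 -m inch '[0,0,-3,0,0,0.12,0, 0,0,-3,0,0,0.12,0, 0,0,-3.4,0,0,0.11,0, 0,0,0,0,0,0,0, 0,0,0,0,0,0,0]'; python3 -c "
from k import *; stat(); plan(-95,175,45); plan(-33,114,45); print(ik(-95,175,45)[0].round(1))"
```

```text
time: 8.25
position: [382.0, -99.2, 221.2]
eef_rot: [-179.6, 44.8, 161.1]
ft_force: [0.1, -0.1, -1.1]
finger_gap: -0.001
t 8.25 tip(reader) [-89.3  -1.  169.6] d [ 0.704 -0.009 -0.71 ] F [ 0.1 -0.1 -1.1] q [-11.3 -36.4 -57.2  24.7  -5.7   5.4] tips 72.6 gap -0.0
shift [ 0.6  0.3 -7.8] turn [-0.009 -0.004 -0.002] tcp [376.5 -97.  226.3] then-shift in target tool [ 0.6  0.4 -7.8]
shift [-0.5  1.1 79.1] turn [-0.009 -0.004 -0.002] tcp [ 435.2 -116.9  165.3] then-shift in target tool [-0.1  0.4 79.1]
[-11.5 -37.7 -57.1  25.8  -5.1]
```

```bash
python3 -m inch '[0,0,0.5,8,-0.009,-0.004,-0.002, 0,0,0,16,0,0,0, 0,0,0,18,0,0,0, 0,0,0,18,0,0,0, 0,0,0,12,0,0,0, 0,0,0,7,0,0,0, 0,0,0,0,0,0,0, 0,0,0,0,0,0,0]'; python3 - <<'E'
from h import *
stat(); plan(-35,130,45); shot("side","side3",(270,150,370,240),6)
A=cv2.imread("pics/side3.png");cv2.imwrite("pics/p3.png",cv2.convertScaleAbs(A,alpha=1.3))
E
```

```text
time: 9.05
position: [434.5, -116.2, 166.0]
eef_rot: [180.0, 45.0, 161.3]
ft_force: [0.1, -1.3, 0.3]
finger_gap: -0.0
t 9.05 tip(reader) [-33.9   0.4 114.6] d [ 0.707  0.001 -0.707] F [ 0.1 -1.3  0.3] q [-13.  -25.2 -60.5   9.9  -4.    4. ] tips 72.6 gap -0.0
shift [-10.   -0.4 -11.7] turn [ 0.001 -0.     0.   ] tcp [ 433.3 -116.2  181.3] then-shift in target tool [-10.   -0.4 -11.7]
```

View pics/p3.png

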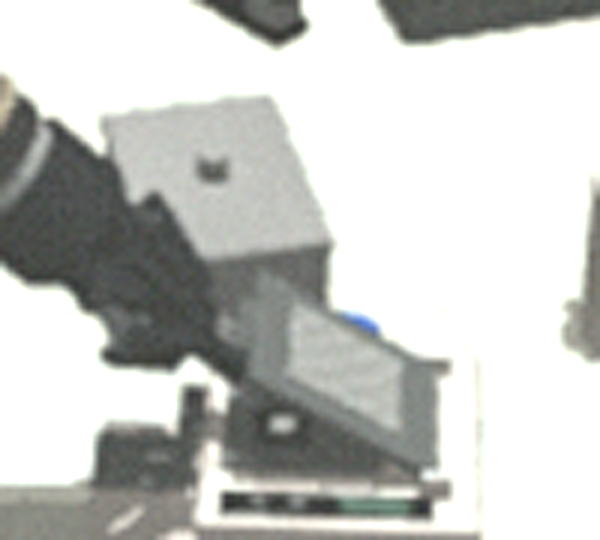

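The fingertips are under the lid's front edge (finger at about (235,365), lid front at (250,320)). Now I push up along the arc.

```bash
python3 -m inch '[0,-3.4,-0.1,-3.9,0,0,0, 0,-3.4,-0.1,-3.9,0,0,0, 0,-3.4,-0.1,-3.8,0,0,0, 0,-6,0,-0.3,0,0,0, 0,-6,0,-0.3,0,0,0, 0,-6,0,-0.3,0,0,0, 0,-6,0,-0.3,0,0,0, 0,-7,0,-0.2,0,0,0]'; python3 -c "
from h import *; stat(); plan(22.6,171.5,45)"
```

```text
time: 9.9
position: [454.2, -123.3, 204.9]
eef_rot: [180.0, 45.0, 161.3]
ft_force: [0.6, 0.1, 0.1]
finger_gap: 0.003
t 9.9 tip(reader) [-12.9   0.  153.5] d [ 0.707  0.001 -0.707] F [0.6 0.1 0.1] q [-13.4 -24.5 -54.9  14.8  -3.7   3.7] tips 72.6 gap 0.0
shift [-37.8   0.   12.4] turn [ 0.001 -0.001 -0.   ] tcp [ 487.9 -134.7  222.8] then-shift in target tool [-37.8   0.   12.4]
```

```bash
python3 -m inch '[0,-6.3,0,1.4,0,0,0, 0,-6.3,0,1.8,0,0,0, 0,-6.3,0,2.2,0,0,0, 0,-6.3,0,2.3,0,0,0, 0,-6.3,0,2.4,0,0,0, 0,-6.3,0,2.5,0,0,0, 0,0,0,0,0,0,0]'; python3 - <<'E'
from h import *
stat(); plan(50,175,45); shot("side","side4",(270,140,370,240),6)
A=cv2.imread("pics/side4.png");cv2.imwrite("pics/p4.png",cv2.convertScaleAbs(A,alpha=1.3))
E
```

```text
time: 10.6
position: [488.6, -135.0, 223.3]
eef_rot: [180.0, 45.1, 161.3]
ft_force: [0.6, -0.5, -1.0]
finger_gap: 0.0
t 10.6 tip(reader) [ 23.5   0.  172. ] d [ 0.708  0.001 -0.706] F [ 0.6 -0.5 -1. ] q [-14.  -20.5 -50.4  15.2  -3.3   3.4] tips 72.6 gap 0.0
shift [-20.9   0.   16.7] turn [ 0.001  0.001 -0.   ] tcp [ 513.8 -143.5  226.3] then-shift in target tool [-20.9   0.   16.6]
```

View pics/p4.png

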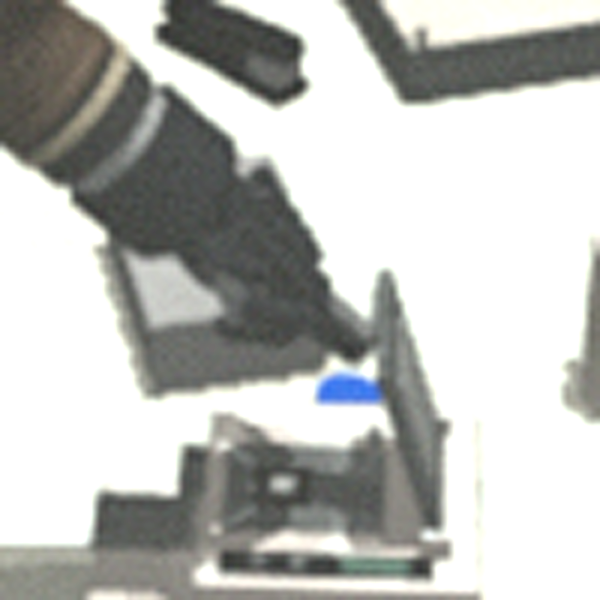

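The lid stands at about 1.3 rad on the fingertip (tip at about (355,350)) and the reader has not moved. I'll finish slowly past upright.

```bash
python3 -m inch '[0,-4.2,0,3.3,0,0,0, 0,-4.2,0,3.3,0,0,0, 0,-4.2,0,3.3,0,0,0, 0,-4.2,0,3.4,0,0,0, 0,-4.1,0,3.4,0,0,0, 0,-3,0,3.3,0,0,0, 0,-3,0,3.3,0,0,0, 0,-3,0,3.4,0,0,0, 0,0,0,0,0,0,0, 0,0,0,0,0,0,0]'; python3 - <<'E'
from h import *
stat(); shot("side","side5",(270,140,370,240),6)
A=cv2.imread("pics/side5.png");cv2.imwrite("pics/p5.png",cv2.convertScaleAbs(A,alpha=1.3))
E
```

```text
time: 11.65
position: [525.6, -147.5, 224.7]
eef_rot: [180.0, 45.0, 161.3]
ft_force: [0.3, 0.0, 0.2]
finger_gap: 0.001
t 11.65 tip(reader) [ 62.4   0.  173.3] d [ 0.707  0.001 -0.707] F [0.3 0.  0.2] q [-14.5 -15.5 -47.1  13.6  -3.    3. ] tips 72.6 gap 0.0
```

View pics/p5.png

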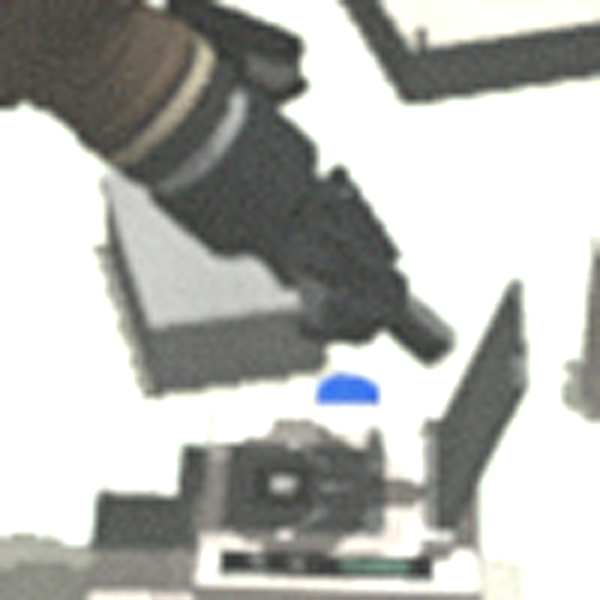

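The lid leans back past the fingertip, with its top at about (520,285) and clear of the tip at (440,350). I'll withdraw along the tool axis and check.

```bash
python3 -m inch '[0,0,0,-10,0,0,0, 0,0,0,-20,0,0,0, 0,0,0,-20,0,0,0, 0,0,0,-20,0,0,0, 0,0,0,-20,0,0,0, 0,0,0,-20,0,0,0, 0,0,0,-10,0,0,0, 0,0,0,0,0,0,0, 0,0,0,0,0,0,0, 0,0,0,0,0,0,0]' ; python3 - <<'E'
from h import *
stat(); shot("side","side6",(240,130,390,280),4); shot("top","top6",(310,165,450,305),4)
A=cv2.resize(cv2.imread("pics/side6.png"),(400,400));B=cv2.resize(cv2.imread("pics/top6.png"),(400,400));cv2.imwrite("pics/p6.png",cv2.convertScaleAbs(np.hstack([A,B]),alpha=1.3))
# rear housing + neighbours: image shift against the first top picture
a=cv2.imread("pics/top0_full.png",0);b=cv2.imread("pics/top6_full.png",0)
for n,(x0,y0,x1,y1) in dict(jar=(325,193,350,222),tin=(238,193,308,245),stamp=(384,255,410,280),display=(388,200,412,250),gel=(312,118,345,158)).items():
    m=cv2.matchTemplate(b[y0-6:y1+6,x0-6:x1+6],a[y0:y1,x0:x1],cv2.TM_CCOEFF_NORMED); _,v,_,l=cv2.minMaxLoc(m); print(n,round(v,3),l[0]-6,l[1]-6)
E
```

```text
time: 12.7
position: [445.2, -120.3, 308.6]
eef_rot: [180.0, 44.9, 161.3]
ft_force: [0.9, -0.5, 0.0]
finger_gap: -0.002
t 12.7 tip(reader) [-22.5  -0.  257.2] d [ 0.706  0.    -0.708] F [ 0.9 -0.5  0. ] q [-13.3 -28.9 -43.6  30.6  -3.8   3.9] tips 72.6 gap -0.0
jar 0.997 0 0
tin 0.991 0 0
stamp 0.598 0 0
display 0.434 0 0
gel 0.998 0 0
```

View pics/p6.png

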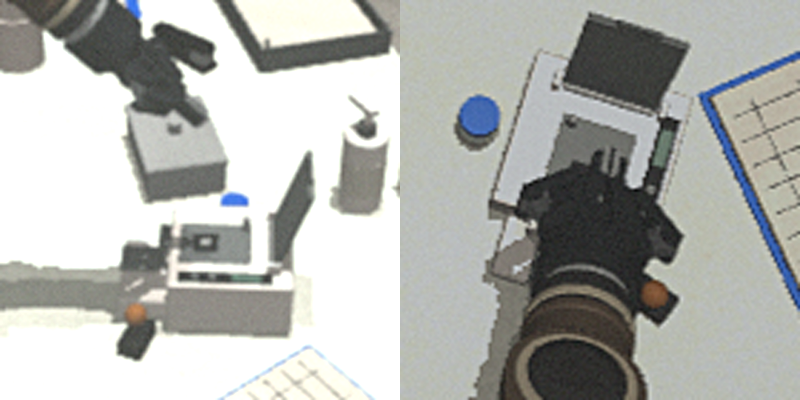

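The lid leans back on its stop and the hand is well clear above. The reader's corners are at the same pixels as before (back left about (540,52)), and the jar, tin, gel bottle and stamp have not shifted. Handing in.

```bash
python3 -c "
from cell import workorder; print(workorder.sign_off())"
```

```text
the job is handed in; nothing more can be done
None
```

The reader is open. I pressed the tab straight down with the shut fingertips (about 4–5 N, pad about 6 mm lower), and the lid popped up. I then put the fingertips under its front edge and pushed it over along its arc until it fell back on its stop. The arm was withdrawn and the job handed in at about 13 s on the robot's clock.

**Last checks:**
- **Lid and hand:** The final pictures show the lid leaning back fully open, with the hand about 80 mm or more clear of everything.
- **Reader:** Its corners are at the same picture positions as before.
- **Other things:** The jar, tin and gel bottle show no shift (match scores 0.99 or better). I did not check the mug, stapler and pen one by one, but the arm went nowhere near them.
- **Weak matches:** Image matching also gave zero shift for the stamp and the reader's display. Those scores were low (0.60 and 0.43), because the arm partly covered or shaded them. For these I relied on the pictures, where both look unmoved.

**What went wrong on the way:**
- One call was refused because I typed an extra zero.
- My first plan of a nearly flat tool ran into a joint 3 limit in free space. The arm ended off target but touched nothing, and I pushed the lid with the tool at 45° instead.

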